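# Raise the carry handle of the green gel tank

## Robot

A 6-joint arm with a two-finger parallel gripper is mounted at the origin on the work surface. World frame = base frame: x ahead of the robot, y to its left, z up, the work surface at z = 0. Lengths are in m, angles in rad, forces in N, time in s.
With the tool pointing down it reaches from about 0.375 to 0.9 m from the base axis. Payload 3.1 kg.
Tool frame: the origin (TCP) lies midway between the tips of the shut fingers; the grasp point (between the pads) lies 19 mm behind it; x points along the fingers, z is the direction in which the jaws open and shut, and the axes are right-handed (so a half turn about x gives the same grasp; the last joint's range is limited). The gripper opens to 87 mm and grips with 3 to 60 N. Pads are 19 mm wide; open, the fingers measure 117 mm over their backs; the gripper's body (75 mm by 190 mm) begins 51 mm behind the grasp point.
Start: joints at [1.038, 0.527, 1.433, -0, 1.181, -0.178], TCP at [0.216, 0.586, 0.193] pointing down, gripper open.
Joint ranges: [-3.08, 3.08], [-0.75, 2.2], [0.22, 2.44], [-1.43, 4.57], [0, 2.65], [-2.85, 2.85]. Speed limits (rad/s): [2.79, 2.79, 3.14, 3.14, 3.14, 3.14].

## Interface

Orientations are given as a unit quaternion [x, y, z, w].
In Python, from rig import robot, optics, workorder gives the robot as it stands.
- The arm moves only by the tool arm_command, never from a script. Its argument "plan" is a list of rows, each a list of 7 numbers: the shift along the tool's x, y, z in cm, then the turn, a rotation vector about the tool's x, y, z in rad, then the finger opening in cm, from 0 to 8.7. In form: [[x, y, z, ax, ay, az, gripper], ...]. A call has 1 to 12 rows; each row shifts and turns the pose as measured when the row begins, along the tool's axes as they then stand; what a row does not reach is not made up. A row lasts 1/8 s, in which the tool goes at most 62.5 mm and 10.7 degrees, less where a joint would pass 70% of its speed; a pose out of reach is approached as far as the arm can. A call with a gripper value outside its range is refused whole. The fingers move at their own pace and stop on an object; "grip_force" is the grip in N (left out, the last holds). Time passes only in rows, so rows that do not move let the fingers close. It gives the time, the measured TCP pose, the force and the opening at its end, in the units of the state.
- robot.get_obs(): the state, without advancing time (a new reading comes with each control period).
- optics.camera(name): name is "scene" or "top" or "wrist"; returns (picture, depth): 420x560x3 uint8, blue, green, red; 420x560 float32, m along the optical axis (not along the pixel's ray), 0 where there is no reading.
- optics.camera_info(name): a dict with "mtx" (3x3 intrinsics, pixels), "k1" (the pictures are not rectified: a ray, as slopes to the right and down, at radius r is drawn at 1 + k1 r^2 times it, then the intrinsics apply), "position" and "rotation" of the camera in the world; the wrist camera has in their place "tool_from_camera" (4x4, takes a point from camera to tool coordinates, whose origin is the TCP and whose axes are the tool frame's). Camera axes: x right, y down, z forward; pixel columns grow to the right and rows downward; lengths in m; the calibration is good to about 2 mm. A picture is of the moment at which its call begins: read the wrist's pose just before it. camera_info takes no time and is no camera call.
- workorder.hand_in(): hands the job in, once; it reports no verdict.
The state is a dict: "time": time; "q": joint angles; "joint_velocities": joint speeds; "joint_torque": joint torques, N m; "position": TCP position; "tool_rot": TCP orientation; "ft_force": force on the tool from outside, world axes, zero at the start; "moment": the same for the moment, N m; "grip_width": finger opening in m.
Only numpy, scipy, OpenCV 4.12 (cv2) and the standard library are available. Lean on these libraries where they do the work, as an engineer would, in place of code of your own. Each camera call takes 0.05 s, during which the arm holds its last target. There are 200 camera calls.

## Task

The gel in the green tank is ready to be carried to the imager. Swing the green tank's white carry handle up from where it lies until it clicks fully upright, then let go so that it stands there by itself; leave the blue tank's handle lying down.

Things in the scene. Friction and masses are not known exactly. Their poses are not given: they have to be found in the camera images.
- green_tank_handle (a joint): Angle of the green tank's carry handle, in rad: 0 = lying level on the robot's side of the tank, 1.57 = upright, at its end stop. It starts at 0. An over-centre spring works on it: raising it takes about 2 to 4 N at the bar, a handle let go below about 1.1 falls back to 0, and beyond about 1.25 (72 degrees) the spring draws it against the upright stop and keeps it there.
- green_tank_grip (a point): Centre of the white round bar of the green tank's handle: 18 mm diameter, 180 mm long, joined at its two ends by flat green arms to the tank's sides. Its y axis runs along the bar (level at all times); its x axis points from the bar to the hinge axis, so it tips down as the handle is raised. The white bar is a sleeve that turns freely on its spindle, so fingers that pinch it from above can stay upright all the way. Lying down, it has about 45 mm free between it and the tank.
- green_tank_hinge (a point): Middle of the hinge axis of the green tank's handle, fixed in the tank, 70 mm above the bench and 130 mm from the bar's axis. x points level from the handle's lying side across the tank (away from the robot), y along the hinge axis, z up. The tank (green side plates, white gel with pink, green and yellow stripes, fixed to the bench) is 162 mm along x, 170 mm along y and 84 mm high, centred under this point; its handle's arms stand 98 mm either side of the middle.
- blue_tank_grip (a point): Centre of the white bar of the other tank's handle, of the same make with blue side plates and blue arms, standing beside the green one to its left or right. To be left lying down.

How it is judged:
By the outcome, as a careful person would: the job done as asked, in the order asked, and still so for the second after the job is handed in, with the robot touching nothing.
It also fails if it takes over 32 s, if anything falls off the work surface, if the arm or the gripper's body presses on something with over 40 N, if the wrist force passes 120 N, or if a joint passes its speed limit or range.

## Working session

There is one attempt and no reset: what is moved stays moved. The work goes in short steps, Python scripts to look and compute and a tool call to move; the robot and the scene stay as the last step left them, time stands still between calls to the robot, and variables do not carry over. Pictures are saved under pics/ and viewed, about 8 in all and at most 12, crops included, and the job is handed in when it is done.

Besides the shell and the picture viewer there is one more tool, called after "Request:" as a command line: name --pt "numbers of a row" for each row, then --argument value for the rest. arm_command: Moves the arm, as the interface text tells. Its arguments: {"type":"object","properties":{"plan":{"type":"array"},"grip_force":{"type":"number"}},"required":["plan"]}

```bash
mkdir -p pics
cat > h.py <<'E'
import numpy as np, cv2
from rig import robot, optics, workorder
from scipy.spatial.transform import Rotation as R
def snap(n):
    o=robot.get_obs(); im,d=optics.camera(n); i=optics.camera_info(n)
    if n=="wrist":
        T=np.eye(4);T[:3,:3]=R.from_quat(o["tool_rot"]).as_matrix();T[:3,3]=o["position"];T=T@np.array(i["tool_from_camera"])
    else:
        T=np.eye(4);r=np.array(i["rotation"]);T[:3,:3]=r if r.shape==(3,3) else R.from_quat(r).as_matrix();T[:3,3]=i["position"]
    return im,d,i,T
def world(d,i,T):
    v,u=np.mgrid[:420,:560].astype(np.float32)
    k=np.array([i["k1"],0,0,0],float)
    s=cv2.undistortPoints(np.stack([u.ravel(),v.ravel()],1)[:,None].astype(np.float64),np.array(i["mtx"],float),k)[:,0].reshape(420,560,2)
    P=np.dstack([s[...,0]*d,s[...,1]*d,d])
    return P@T[:3,:3].T+T[:3,3]
E
python3 - <<'E'
from h import *
o=robot.get_obs();print({k:np.round(v,3) for k,v in o.items()})
a=[]
for n in("scene","top"):
    im,d,i,T=snap(n);np.savez(f"{n}.npz",im=im,W=world(d,i,T),d=d);a.append(im);print(n,T.round(3))
    cv2.imwrite(f"pics/{n}.png",im)
E
```

```text
{'time': np.float64(0.0), 'q': array([ 1.039,  0.528,  1.434,  0.   ,  1.181, -0.178]), 'joint_velocities': array([ 0.001, -0.001,  0.   ,  0.   ,  0.   ,  0.   ]), 'joint_torque': array([ -0.   , -44.004, -17.659,   0.063,   0.058,  -0.   ]), 'position': array([0.216, 0.586, 0.192]), 'tool_rot': array([-0.405,  0.581,  0.404,  0.579]), 'ft_force': array([-0.801,  0.174,  0.133]), 'moment': array([ 0.054,  0.014, -0.012]), 'grip_width': np.float64(0.087)}
scene [[ 0.611  0.437 -0.66   0.989]
 [ 0.791 -0.327  0.516 -0.35 ]
 [ 0.009 -0.838 -0.546  0.486]
 [ 0.     0.     0.     1.   ]]
top [[ 0.023 -0.994  0.108  0.458]
 [-1.    -0.025 -0.016 -0.016]
 [ 0.019 -0.107 -0.994  0.82 ]
 [ 0.     0.     0.     1.   ]]
```

View pics/top.png

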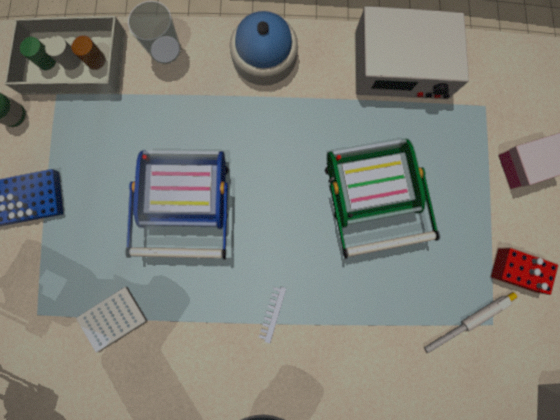

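View pics/scene.png

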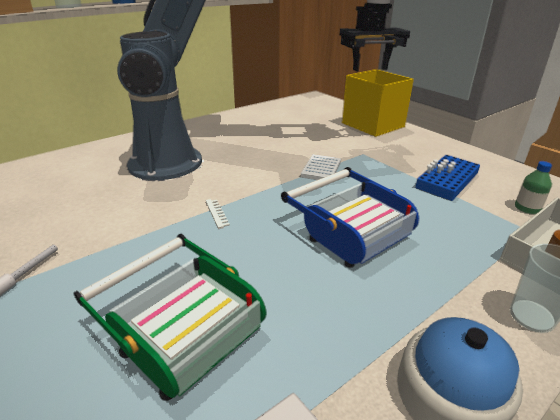

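The top view shows the green tank on the right (robot's right, -y). Its bar runs from about (347,251) to (436,237), with the blue tank to the left, and both handles are lying down. Next I measure the bar.

Run:
```python
from h import *
z=np.load("top.npz");W=z["W"];im=z["im"]
m=np.zeros((420,560),np.uint8);cv2.line(m,(352,250),(431,238),255,14)
P=W[(m>0)&(W[...,2]>.068)&(W[...,2]<.1)&(im.min(2)>120)]
print(len(P),P.min(0),P.max(0),np.percentile(P[:,2],[5,50,90]))
c,dirn=P[:,:2].mean(0),np.linalg.svd(P[:,:2]-P[:,:2].mean(0))[2][0]
s=(P[:,:2]-c)@dirn
mid=c+dirn*(s.min()+s.max())/2
n=np.array([-dirn[1],dirn[0]]);n*=np.sign(n[0])
print("mid",mid,"dir",dirn,"len",np.ptp(s),"hingeward",n,"ang",np.degrees(np.arctan2(n[1],n[0])))
print("hinge",mid+n*.13)
for p in[(346,251),(437,236),(335,188),(421,186),(145,187),(222,187)]:print(p,W[p[1],p[0]].round(3))
z=np.load("scene.npz");W=z["W"];im=z["im"]
m[:]=0;cv2.line(m,(90,294),(178,246),255,14)
P=W[(m>0)&(W[...,2]>.06)&(W[...,2]<.1)&(im.min(2)>100)]
s=(P[:,:2]-mid)@dirn;t=(P[:,:2]-mid)@n
print("scene",len(P),s.min(),s.max(),np.percentile(t,[5,50,95]),np.percentile(P[:,2],[5,50,95]))
o=robot.get_obs();r=R.from_quat(o["tool_rot"]).as_matrix();print(r.round(3),R.from_quat(o["tool_rot"]).as_rotvec())
i=optics.camera_info("wrist");print(np.array(i["tool_from_camera"]).round(3))
```

```text
697 [ 0.45177798 -0.33705095  0.06855034] [ 0.50052257 -0.15968334  0.08114046] [0.07280591 0.07718467 0.07936607]
mid [ 0.47600871 -0.24797322] dir [ 0.20514892 -0.97873077] len 0.18117974802883746 hingeward [0.97873077 0.20514892] ang 11.838216719742652
hinge [ 0.60324371 -0.22130386]
(346, 251) [ 0.458 -0.155  0.08 ]
(437, 236) [ 0.49  -0.338  0.081]
(335, 188) [ 0.581 -0.133  0.079]
(421, 186) [ 0.59  -0.306  0.084]
(145, 187) [0.578 0.254 0.051]
(222, 187) [0.577 0.09  0.083]
scene 1092 -0.09376257443706339 0.08856391112791644 [-0.00147471  0.00484763  0.00773232] [0.06664985 0.07548483 0.07957172]
[[-0.001 -0.938  0.346]
 [-0.002  0.346  0.938]
 [-1.     0.    -0.002]] [-0.94569266  1.35786633  0.94431808]
[[-0.001 -0.25   0.968 -0.193]
 [-0.    -0.968 -0.25   0.067]
 [ 1.    -0.001  0.001  0.001]
 [ 0.     0.     0.     1.   ]]
```

Request:
arm_command --pt "0 -6 -0.5 0.094 0 0 5" --pt "0 -6 -0.5 0.094 0 0 5" --pt "0 -6 -0.5 0.094 0 0 5" --pt "0 -6 -0.5 0.094 0 0 5" --pt "0 -6 -0.5 0.094 0 0 5" --pt "0 -6 -0.5 0.094 0 0 5" --pt "0 -6 -0.5 0.094 0 0 5" --pt "0 -6 -0.5 0.094 0 0 5" --pt "0 -6 -0.5 0.094 0 0 5" --pt "0 -6 -0.5 0.094 0 0 5" --pt "0 -6 -0.5 0.094 0 0 5"

```text
time: 1.48
position: [0.6092, 0.0723, 0.186]
tool_rot: [-0.057, 0.707, 0.055, 0.703]
ft_force: [0.9, -0.2, -0.3]
grip_width: 0.0504
```

```bash
cat >> h.py <<'E'
def delta(p,yaw):
    o=robot.get_obs();r=R.from_quat(o["tool_rot"]);M=r.as_matrix()
    c,s=np.cos(np.radians(yaw)),np.sin(np.radians(yaw))
    G=np.array([[0,-s,c],[0,c,s],[-1,0,0]])
    print("t",o["time"].round(2),"pos",o["position"].round(4),"shift cm",(100*M.T@(np.array(p)-o["position"])).round(2),"turn",R.from_matrix(M.T@G).as_rotvec().round(3),"F",o["ft_force"].round(1),"w",o["grip_width"].round(4))
E
python3 -c "
from h import *
delta([.476,-.248,.17],10.5)"
```

```text
Traceback (most recent call last):
  File "h.py", line 21, in delta
    print("t",o["time"].round(2),"pos",o["position"].round(4),"shift cm",(100*M.T@(np.array(p)-o["position"])).round(2),"turn",R.from_matrix(M.T@G).as_rotvec().round(3),"F",o["ft_force"].round(1),"w",o["grip_width"].round(4))
              ^^^^^^^^^^^^^^^
AttributeError: 'float' object has no attribute 'round'
```

```bash
sed -i 's/o\["time"\].round(2)/round(o["time"],2)/; s/o\["grip_width"\].round(4)/round(o["grip_width"],4)/' h.py
python3 -c "
from h import *
delta([.476,-.248,.17],10.5)"
```

```text
t 1.48 pos [0.6092 0.0723 0.186 ] shift cm [  1.74 -29.51 -18.21] turn [-0.024 -0.005  0.001] F [ 0.9 -0.2 -0.3] w 0.0504
```

Request:
arm_command --pt "0.3 -4.9 -3.0 -0.004 -0.001 0 5" --pt "0.3 -4.9 -3.0 -0.004 -0.001 0 5" --pt "0.3 -4.9 -3.0 -0.004 -0.001 0 5" --pt "0.3 -4.9 -3.0 -0.004 -0.001 0 5" --pt "0.3 -4.9 -3.0 -0.004 -0.001 0 5" --pt "0.3 -4.9 -3.0 -0.004 -0.001 0 5" --pt "0 0 0 0 0 0 5"

```text
time: 2.35
position: [0.4767, -0.2629, 0.166]
tool_rot: [-0.063, 0.704, 0.061, 0.705]
ft_force: [0.9, 0.2, 0.5]
grip_width: 0.0498
```

Run:
```python
from h import *
delta([.476,-.248,.17],10.5)
im,d,i,T=snap("wrist");np.savez("wrist.npz",im=im,W=world(d,i,T),T=T)
cv2.imwrite("pics/w1.png",im)
```

```text
t 2.35 pos [ 0.4767 -0.2629  0.166 ] shift cm [-0.4   1.47  0.19] turn [-0.007  0.001  0.002] F [0.9 0.2 0.5] w 0.0498
```

View pics/w1.png

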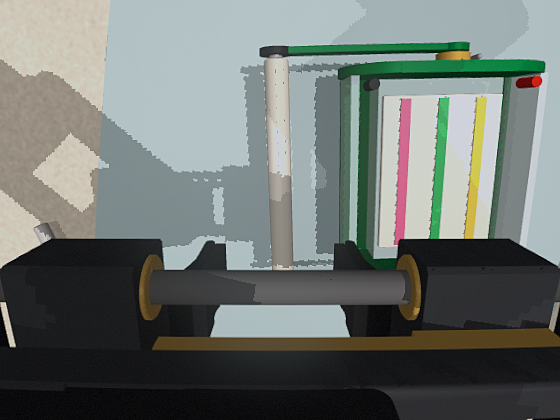

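The wrist picture shows the bar running from (276,58) to (284,265), between the fingers. The far end cap is at (274,50). I'll refine the bar line from this.

Run:
```python
from h import *
z=np.load("wrist.npz");W=z["W"]
m=np.zeros((420,560),np.uint8);cv2.line(m,(276,62),(284,262),255,34)
P=W[(m>0)&(W[...,2]>.066)&(W[...,2]<.095)]
a=np.radians(10.5);n=np.array([np.cos(a),np.sin(a)]);b=np.array([-n[1],n[0]])
s=P[:,:2]@b;t=P[:,:2]@n
print(len(P),np.percentile(P[:,2],[5,50,98]))
top=[]
for lo in np.arange(s.min(),s.max(),.01):
    k=(s>=lo)&(s<lo+.01)
    if k.sum()>20: top.append((lo+.005,(np.percentile(t[k],2)+np.percentile(t[k],98))/2,P[k,2].max()))
top=np.array(top);print(top.round(4))
f=np.polyfit(top[:,0],top[:,1],1);print("yaw",10.5-np.degrees(np.arctan(f[0])))
# green arms from all W, direction
im=z["im"].astype(int)
g=(im[...,1]>im[...,2]+40)&(im[...,1]>im[...,0]+20)
v,u=np.mgrid[:420,:560];k=g&(v<60)&(u>295)&(u<440)
x,y=W[k][:,0],W[k][:,1];print("arm dir deg",np.degrees(np.arctan(np.polyfit(x,y,1)[0])))
M=np.mean(top,0);p=n*M[1]+b*M[0];print("a point on bar axis",p, "end cap",W[50,274])
print("bar mid t", np.array([.476,-.248])@n)
```

```text
5197 [0.07237874 0.07827433 0.08177069]
[[-0.3986  0.4238  0.0812]
 [-0.3886  0.4232  0.0814]
 [-0.3786  0.4233  0.0811]
 [-0.3686  0.423   0.0809]
 [-0.3586  0.4226  0.0819]
 [-0.3486  0.4224  0.0812]
 [-0.3386  0.4224  0.081 ]
 [-0.3286  0.4217  0.0812]
 [-0.3186  0.4218  0.0809]
 [-0.3086  0.4215  0.0811]
 [-0.2986  0.4212  0.0811]
 [-0.2886  0.4209  0.0812]
 [-0.2786  0.421   0.0811]
 [-0.2686  0.4203  0.0813]
 [-0.2586  0.4204  0.0816]
 [-0.2486  0.4202  0.0812]
 [-0.2386  0.42    0.0844]
 [-0.2286  0.4204  0.0842]]
yaw 11.774989370385798
arm dir deg 12.682041119933562
a point on bar axis [ 0.4717588  -0.23146077] end cap [ 0.45473144 -0.15437022  0.08325909]
bar mid t 0.4228349256783898
```

Request:
arm_command --pt "3.0 1.4 0.2 -0.03 0.001 0.002 5" --pt "5.5 0 0 0 0 0 5" --pt "2.8 0 0 0 0 0 5"

```text
time: 2.78
position: [0.4803, -0.2442, 0.053]
tool_rot: [-0.075, 0.701, 0.074, 0.705]
ft_force: [-1.2, -0.4, 0.9]
grip_width: 0.05
```

```bash
python3 -c "
from h import *
delta([.475,-.248,.051],11.8)"
```

```text
t 2.77 pos [ 0.4803 -0.2442  0.053 ] shift cm [ 0.2  -0.26 -0.6 ] turn [0.005 0.006 0.003] F [-1.2 -0.4  0.9] w 0.05
```

Request:
arm_command --pt "0.2 -0.2 -0.6 0 0 0 5" --pt "0 0 0 0 0 0 2.5" --pt "0 0 0 0 0 0 0" --pt "0 0 0 0 0 0 0" --pt "0 0 0 0 0 0 0" --grip_force 20

```text
time: 3.4
position: [0.4762, -0.2447, 0.0528]
tool_rot: [-0.077, 0.7, 0.075, 0.706]
ft_force: [0.4, 0.2, 0.1]
grip_width: 0.0178
```

```bash
python3 -c "
from h import *
delta([.475,-.248,.051],11.8)"
```

```text
t 3.4 pos [ 0.4762 -0.2447  0.0528] shift cm [ 0.18 -0.29 -0.18] turn [0.01  0.007 0.003] F [0.4 0.2 0.1] w 0.0178
```

Request:
arm_command --pt "-2.26 0 0.2 0 0 0 0" --pt "-2.2 0 0.58 0 0 0 0" --pt "-2.05 0 0.96 0 0 0 0"

```text
time: 3.78
position: [0.4916, -0.2406, 0.1193]
tool_rot: [-0.076, 0.701, 0.075, 0.705]
ft_force: [-0.6, -0.0, 0.8]
grip_width: 0.0004
```

```bash
cat >> h.py <<'E'
def ang():
    n=np.array([np.cos(np.radians(11.8)),np.sin(np.radians(11.8))])
    p=robot.get_obs()["position"];x=(p[:2]-[.4762,-.2447])@n;z=p[2]-.0528
    print("fwd",x,"up",z,"theta",np.degrees(np.arctan2(z,.13-x)),"r",np.hypot(z,.13-x))
E
python3 -c "
from h import *
delta([.475,-.248,.051],11.8);ang()"
```

```text
t 3.77 pos [ 0.4916 -0.2406  0.1193] shift cm [ 6.82 -0.37 -1.82] turn [0.008 0.005 0.001] F [-0.6 -0.   0.8] w 0.0004
fwd 0.01596903730002917 up 0.06652379937697617 theta 30.25858816679878 r 0.1320169547362395
```

The grip slipped off: the fingers have closed to 0. I'll look where the handle is.

Run:
```python
from h import *
a=snap("wrist")[0];b=snap("scene")[0]
cv2.imwrite("pics/w2.png",np.hstack([cv2.resize(a,(400,300)),cv2.resize(b[150:400,20:353],(400,300))]))
```

```text
(no output)
```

View pics/w2.png

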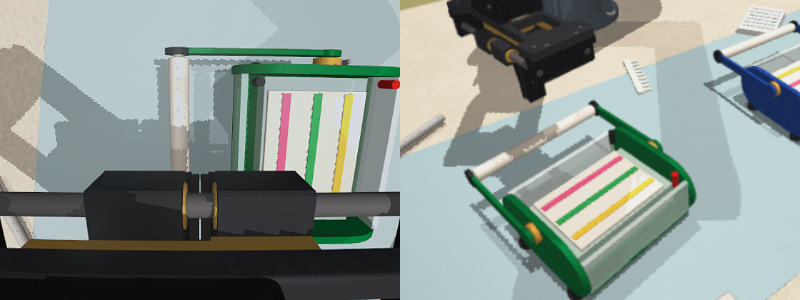

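The handle fell back to lying, in the same place, and nothing else was disturbed. I'll regrip deeper with 60 N and lift more slowly.

Request:
arm_command --pt "0 -0.3 -1.6 0.008 0.005 0 5" --pt "0 0 0 0 0 0 5" --pt "0 0 0 0 0 0 5" --pt "4 0 0 0 0 0 5" --pt "3.7 0 0 0 0 0 5" --pt "0 0 0 0 0 0 5" --grip_force 60

```text
time: 4.62
position: [0.4757, -0.2487, 0.0397]
tool_rot: [-0.073, 0.703, 0.071, 0.704]
ft_force: [-0.0, 0.2, 0.4]
grip_width: 0.0478
```

```bash
python3 -c "
from h import *
delta([.4762,-.248,.042],11.8);ang()"
```

```text
t 4.62 pos [ 0.4757 -0.2487  0.0397] shift cm [-0.23  0.06  0.06] turn [-0.001  0.001  0.003] F [-0.   0.2  0.4] w 0.0478
fwd -0.001291080136740735 up -0.0130899973984333 theta -5.693693652035084 r 0.13194201664126204
```

Well centred. I'll close, then lift a first, slow 10 degrees.

Request:
arm_command --pt "0 0 0.1 0 0 0 2.5" --pt "0 0 0 0 0 0 0" --pt "0 0 0 0 0 0 0" --pt "0 0 0 0 0 0 0" --pt "0 0 0 0 0 0 0"

```text
time: 5.25
position: [0.4747, -0.2504, 0.0434]
tool_rot: [-0.076, 0.704, 0.071, 0.703]
ft_force: [-0.5, -1.2, -2.3]
grip_width: 0.0131
```

Request:
arm_command --pt "-0.8 0 0 0 0 0 0" --pt "-0.8 0 0.1 0 0 0 0" --pt "-0.7 0 0.1 0 0 0 0"

```text
time: 5.62
position: [0.477, -0.25, 0.0679]
tool_rot: [-0.076, 0.704, 0.071, 0.703]
ft_force: [-0.3, -0.9, -2.4]
grip_width: 0.0133
```

```bash
sed -i 's/z=p\[2\]-.0528/z=p[2]-.040/' h.py; python3 -c "
from h import *
delta([.4762,-.248,.04],11.8);ang();print(robot.get_obs()['moment'])"
```

```text
t 5.62 pos [ 0.477  -0.25    0.0679] shift cm [ 2.78  0.23 -0.03] turn [ 0.003 -0.002  0.007] F [-0.3 -0.9 -2.4] w 0.0133
fwd -0.0002945389072858038 up 0.02785349931644939 theta 12.066686318727754 r 0.13323844900490872
[-0.20260189 -0.0005657  -0.00171316]
```

Run:
```python
from h import *
a=snap("wrist")[0];b=snap("scene")[0]
cv2.imwrite("pics/w3.png",np.hstack([cv2.resize(a,(400,300)),cv2.resize(b[150:340,40:240],(400,380))[:300]]))
```

```text
(no output)
```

View pics/w3.png

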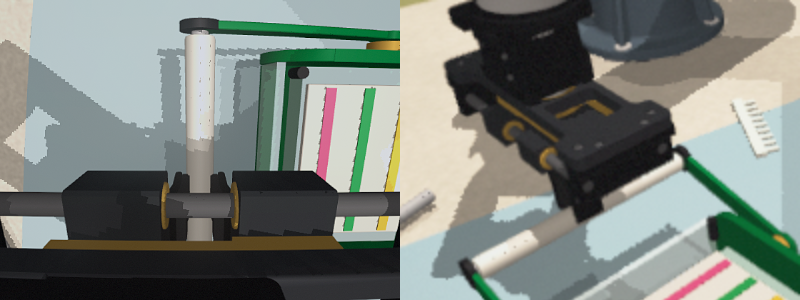

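The handle is up and in the fingers, slightly raised. I'll measure the bar against the TCP in the wrist depth.

```bash
cat >> h.py <<'E'
def bar():
    im,d,i,T=snap("wrist");W=world(d,i,T);p=robot.get_obs()["position"]
    a=np.radians(11.8);n=np.array([np.cos(a),np.sin(a)]);b=np.array([-n[1],n[0]])
    h=np.array([.6025,-.2205])
    r=W-np.append(h,.07);x=r[...,:2]@n;s=r[...,:2]@b;R_=np.hypot(x,r[...,2])
    k=(s>.045)&(s<.08)&(R_>.115)&(R_<.15)&(x<.03)&(r[...,2]>-.02)&(im.min(2)>90)
    xm,zm=np.median(x[k]),np.percentile(W[...,2][k],97)-.009
    print("bar n",k.sum(),"x",xm.round(4),"z",zm.round(4),"theta",np.degrees(np.arctan2(zm-.07,-xm)).round(1),"bar-tcp: z",(zm-p[2]).round(4),"x",(xm-(p[:2]-h)@n).round(4))
E
python3 -c "
from h import *
bar();ang()"
```

```text
bar n 3575 x -0.1281 z 0.0962 theta 11.6 bar-tcp: z 0.0284 x 0.0007
fwd -0.00028347703628743874 up 0.02776983016093553 theta 12.03248868095634 r 0.13321016423618748
```

The bar sits at the upper edge of the pads with the fingers closed beneath it, so it is carried. Continue the arc.

Request:
arm_command --pt "-1.3 0 0.36 0 0 0 0" --pt "-1.27 0 0.48 0 0 0 0" --pt "-1.2 0 0.62 0 0 0 0" --pt "-1.14 0 0.74 0 0 0 0"

```text
time: 6.28
position: [0.4987, -0.2455, 0.1194]
tool_rot: [-0.077, 0.705, 0.071, 0.702]
ft_force: [-1.3, -2.6, -3.9]
grip_width: 0.0132
```

```bash
python3 -c "
from h import *
bar();ang();delta([.5,-.245,.1],11.8)"
```

```text
bar n 3583 x -0.106 z 0.1474 theta 36.1 bar-tcp: z 0.0265 x -0.0005
fwd 0.023119824072797786 up 0.08092131271825118 theta 37.130158096695084 r 0.13405831141064958
t 6.33 pos [ 0.4999 -0.2452  0.1209] shift cm [2.09 0.04 0.02] turn [ 0.004 -0.003  0.008] F [-3.4 -1.   1.8] w 0.0131
```

Request:
arm_command --pt "-1.06 0 0.86 0 0 0 0" --pt "-0.96 0 0.96 0 0 0 0" --pt "-0.86 0 1.06 0 0 0 0" --pt "-0.74 0 1.14 0 0 0 0"

```text
time: 6.82
position: [0.5436, -0.2361, 0.159]
tool_rot: [-0.077, 0.702, 0.07, 0.704]
ft_force: [2.1, -2.6, -8.8]
grip_width: 0.0131
```

```bash
python3 -c "
from h import *
bar();ang();delta([.5,-.245,.1],11.8)"
```

```text
bar n 3581 x -0.0599 z 0.1869 theta 62.9 bar-tcp: z 0.0269 x -0.0013
fwd 0.06997754774390935 up 0.12004347199288193 theta 63.434675331618664 r 0.1342130021381703
t 6.88 pos [ 0.5458 -0.2358  0.16  ] shift cm [ 5.98  0.11 -4.71] turn [0.003 0.006 0.011] F [ 3.4 -0.6 -2.6] w 0.0132
```

Request:
arm_command --pt "-0.55 0 1.2 0 0 0 0" --pt "-0.4 0 1.3 0 0 0 0" --pt "-0.3 0 1.3 0 0 0 0" --pt "-0.15 0 1.3 0 0 0 0" --pt "0 0 0.5 0 0 0 0"

```text
time: 7.5
position: [0.6022, -0.2236, 0.1733]
tool_rot: [-0.078, 0.703, 0.071, 0.703]
ft_force: [-8.5, -5.7, 1.4]
grip_width: 0.0129
```

```bash
python3 -c "
from h import *
bar();ang();delta([.5,-.245,.1],11.8)"
```

```text
bar n 3586 x -0.0004 z 0.2013 theta 89.8 bar-tcp: z 0.028 x 0.0007
fwd 0.12745820384146447 up 0.13337238753566275 theta 88.90819556281315 r 0.13339660597134603
t 7.55 pos [ 0.602  -0.2237  0.1734] shift cm [  7.35   0.13 -10.41] turn [ 0.005 -0.001  0.01 ] F [-2.2 -3.8 -2.7] w 0.0133
```

It's upright, within measurement error of 90 degrees. Next: open and withdraw straight up.

Request:
arm_command --pt "0 0 0 0 0 0 3" --pt "0 0 0 0 0 0 6" --pt "0 0 0 0 0 0 6" --pt "0 0 0 0 0 0 6" --pt "-2 0 0 0 0 0 6" --pt "-4 0 0 0 0 0 6" --pt "-4 0 0 0 0 0 6" --pt "-3 0 -3 0 0 0 6" --pt "0 0 -5 0 0 0 6" --pt "0 0 -5 0 0 0 6" --pt "0 0 0 0 0 0 6"

```text
time: 8.93
position: [0.4716, -0.2473, 0.3108]
tool_rot: [-0.077, 0.703, 0.072, 0.704]
ft_force: [1.0, -0.1, -0.5]
grip_width: 0.0598
```

Run:
```python
from h import *
delta([.5,-.245,.1],11.8)
bar()
b=snap("scene")[0];a=snap("top")[0]
cv2.imwrite("pics/f.png",np.hstack([cv2.resize(a,(400,300)),cv2.resize(b,(400,300))]))
```

```text
t 8.93 pos [ 0.4716 -0.2473  0.3108] shift cm [21.09 -0.21  2.81] turn [0.005 0.001 0.007] F [ 1.  -0.1 -0.5] w 0.0598
bar n 1040 x -0.0032 z 0.2014 theta 88.6 bar-tcp: z -0.1096 x 0.1286
```

View pics/f.png

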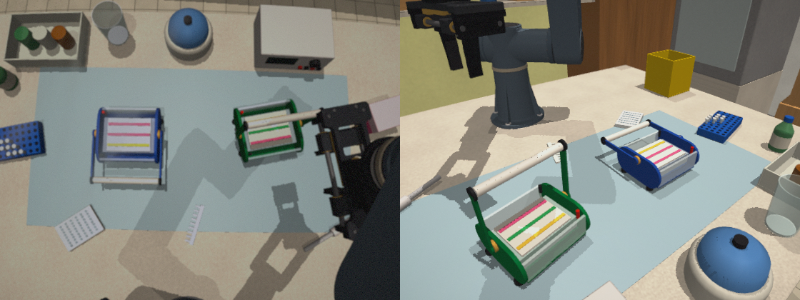

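The green handle stands upright by itself, the blue one is still lying down, and the gripper is clear.

```bash
python3 -c "
from h import *
print(workorder.hand_in())"
```

```text
the job is handed in; nothing more can be done
None
```

The green tank's handle is up and stands by itself, the blue tank's handle still lies down, and I have handed the job in.

- **First try:** the 20 N pinch slipped off during the first lift, and the handle fell back to lying. The pictures showed nothing else disturbed.
- **Second try:** I gripped about 1 cm deeper with 60 N, so the fingers closed partly under the bar (13 mm opening instead of 18 mm). I then swung the handle up its arc in small steps, let go at upright and backed the gripper off.
- **Last checks:**
  - With the handle still held, the wrist camera's depth reading put it at 89.8°.
  - After letting go it read 88.6°. The difference is about 3 mm at the bar, roughly the 2 mm calibration error, and well past the 72° over-centre point.
  - The final pictures show the green handle upright, the blue one lying and the gripper clear.
  - The wrist force was back near zero, and the time was 8.9 s.
- **Not checked:** I did not read the force during the slip itself. The highest wrist force I saw between moves was about 10 N.

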